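# Refit the lens of the inspection lamp

### The arm

A 7-joint arm with a two-finger parallel gripper is mounted at the origin on the work surface. World frame = base frame: x ahead of the robot, y to its left, z up, the work surface at z = 0. Lengths are in m, angles in rad, forces in N, time in s.
With the tool pointing down it reaches from about 0.35 to 0.9 m from the base axis. Payload 8.1 kg.
Tool frame: the origin (TCP) lies midway between the tips of the shut fingers; the grasp point (between the pads) lies 19 mm behind it; z points along the fingers, x is the direction in which the jaws open and shut, and the axes are right-handed (so a half turn about z gives the same grasp; the last joint's range is limited). The gripper opens to 92 mm and grips with 3 to 60 N. Pads are 19 mm wide; open, the fingers measure 130 mm over their backs; the gripper's body (75 mm by 190 mm) begins 47 mm behind the grasp point.
Start: joints at [-1.436, 0.434, 0.025, 1.573, -0.012, 1.134, -0.075], TCP at [0.147, 0.607, 0.227] pointing down, gripper open.
Joint ranges: [-2.62, 2.62], [-0.44, 2.09], [-1.27, 1.32], [0.08, 2.57], [-1.32, 4.46], [0.12, 2], [-2.74, 2.74]. Speed limits (rad/s): [2.22, 2.22, 3.01, 3.01, 3.14, 3.14, 3.14].

### API

Orientations are given as a rotation vector (axis times angle).
In Python, from cell import arm gives the robot as it stands. The module is installed in compiled form; this text tells all that it offers.
- The arm moves only by the tool play_rows, never from a script. Its argument "motion" is a list of rows, each a list of 7 numbers: the gripper's target within -1 to 1 (fully open at 1, half-way at 0, shut at -1), then the shift along the tool's x, y, z in mm, then the turn, a rotation vector about the tool's x, y, z in rad. In form: [[claw, tx, ty, tz, ax, ay, az], ...]. A call has 1 to 10 rows; each row is the pose to reach, as a shift and turn from the pose measured when the call began, along the tool's axes at that moment; what a row does not reach only later rows make up. A row lasts 1/10 s, in which the tool goes at most 50 mm and 8.59 degrees, less where a joint would pass 70% of its speed; a pose out of reach is approached as far as the arm can. A call with a gripper value outside its range is refused whole. The fingers move at their own pace and stop on an object; "force" is the grip in N (left out, the last holds). Time passes only in rows, so rows that repeat a pose let the fingers close. It gives the time, the measured TCP pose, the force and the opening at its end, in the units of the state.
- arm.observe(): the state, without advancing time (a new reading comes with each control period).
- arm.get_image(name): name is "scene" or "top"; returns a dict with "img" (400x640x3 uint8, blue, green, red), "depth" (400x640 float32, m along the optical axis (not along the pixel's ray), 0 where there is no reading), "K" (3x3 intrinsics, pixels), "rvec" (rotation vector, rad) and "tvec" (3), from world to camera coordinates, as OpenCV has them. Camera axes: x right, y down, z forward; pixel columns grow to the right and rows downward; lengths in m; the calibration is good to about 2 mm. A picture is of the moment at which its call begins.
- arm.sign_off(): hands the job in, once; it reports no verdict.
Trained networks look in a picture, given as the dict that the camera call returned (one of the last four; its "shot" number tells which), for a name from the list of things; names that differ only in an ending like _2 or _b are one class to them, and where a whole thing is asked for, a point or a joint stands for the part that bears it (a point fixed in the world has none). Each returns a list of dicts, best first, with "score" (0 to 1); they miss things now and then, are a little off and sometimes report something else, mostly with a low value. They report only what shows in the picture. A call takes as long as a camera call. They do not tell look-alikes from the thing itself.
- arm.look_for(picture, query): "box" ([left, top, width, height] as shares, 0 to 1, of the picture: columns of its width, rows of its height, round what is visible of it).
The state is a dict: "clock": time; "joints": joint angles; "dq": joint speeds; "joint_efforts": joint torques, N m; "position": TCP position; "ee_rot": TCP orientation; "force": force on the tool from outside, world axes, zero at the start; "ft_torque": the same for the moment, N m; "width": opening from 0.0 (shut) to 1.0 (fully open).
Only numpy, scipy, OpenCV 4.12 (cv2) and the standard library are available. Lean on these libraries where they do the work, as an engineer would, in place of code of your own. Each camera call takes 0.05 s, during which the arm holds its last target. There are 200 camera calls.

### The job

The inspection spot lamp stands face up in its yoke with its lens out: set the glass lens flat-side down into the mouth of the lamp so that it sits fully home, then put the retaining ring over it and screw it down clockwise until it is snug and holds the glass firmly. Go by feel: the glass must be clamped, not rattling, but never pressed or forced hard. Let go of everything and leave the crockery on the table where it is.

Things in the scene. Friction and masses are not known exactly. Their poses are not given: they have to be found in the camera images.
- lamp: Inspection spot lamp fixed to the table, face up: grey finned housing 90 mm across on a dark foot of 130 x 110 mm, in a low yoke. A flat shoulder 94 mm above the table carries the neck; nothing but the neck stands higher. Origin: centre of the foot's underside, z up along the lamp's axis; its yaw does not matter.
- cell_mouth (a point): Centre of the lamp's mouth, in the plane of its rim, 112 mm above the table, z up. Inside is the cell for the lens, 49 mm across, with a flat seat on a spring washer (gives 1 mm per 15 N, at most 1.5 mm). The seat lies 2.5 to 4.5 mm below the rim: it differs from lamp to lamp with the focus setting, and so does the height at which the ring becomes snug.
- neck_foot (a point): Centre of the flat shoulder at the foot of the neck, 18 mm below the rim. The neck is 54 mm across with a coarse right-hand three-start thread outside: ridges 60 mm across and 2 mm high that start 1.4 mm below the rim, 15 mm of travel per full turn. The starts are not marked: the ring may be set on at any turn, rests on the ridges, and finds a start within a third of a turn clockwise.
- lens: Glass lens, 50 g, lying flat side down on the tray: flange 47 mm across, 7 mm thick, lower edge bevelled (1 mm to spare all round in the cell); above it an upright round wall 36 mm across from 7 to 13 mm above the underside, to grip by; then a dome, 21 mm high in all. Origin: centre of the underside, z up; yaw does not matter. It chips if the ring or the lamp presses on it with over 40 N.
- ring: Aluminium retaining ring, 60 g, lying skirt down on the tray, the way it goes on: fluted, 68 mm across, 16 mm high, bore of the skirt 62 mm, three lugs inside, 2.5 mm above the lower edge, that run in the thread. Origin: centre of the lower edge, z up; any yaw fits. Clockwise from above drives it down; once under the thread it stays where it is left. Snug: lower edge 8-12 mm below rim.
- ring_lip (a point): Centre of the ring's lip at its underside, 12.5 mm above the ring's lower edge, opening 41 mm across; it bears on the lens flange. Free, the ring turns with under 0.1 N m; on the glass the moment to turn it climbs by about 0.03 N m per N, and under 0.1 turn makes the spring washer solid. A light pinch (6 N per finger) slips round the ring at about 15 N on the glass. Below 4 N it is not snug.
- tray: Round dark wooden tray, 300 mm across, fixed to the table, floor 8 mm thick, with a rim 8 mm wide that rises to 14 mm above the table; the lens and the ring lie on its floor. Origin: centre of the underside.
- mug: White ceramic mug with a handle, 82 mm across, 80 mm high, loose bystander. Origin: centre of the underside.
- stick_cup: Cream cup 76 mm across full of dark wooden chopsticks, 225 mm high in all, loose bystander. Origin: centre of the underside.
- lidded_pot: Pale lidded stoneware pot, 126 mm across, 90 mm high, loose bystander. Origin: centre of the underside.
There are look-alikes about, which are no part of the job. Leave any black look-alike of the ring alone.

How it is judged:
On the way:
1. the lens sits fully home in the cell, level, and is let go (z of lens in the frame of cell_mouth below -0.0018 m and horizontal distance between lens and cell_mouth below 0.002 m and angle between lens's own z axis and vertical below 0.04 rad and contact force between the fingers and lens below 0.1 N), for 0.2 s.
At the end, for the whole second after the job is handed in: Lens home in the cell: underside at least 1.8 mm below the rim, within 2 mm of the axis, level within 0.04 rad. Ring screwed over it: level within 0.04 rad, within 2 mm of the axis, lower edge over 7 mm below the rim, pressing on the glass with more than 4 N. Both at rest (z of lens in the frame of cell_mouth below -0.0018 m and horizontal distance between each of lens, ring and cell_mouth below 0.002 m and angle between each of lens, ring's own z axis and vertical below 0.04 rad and z of ring in the frame of cell_mouth below -0.007 m and contact force between ring and lens above 4 N and linear speed of each of ring, lens below 0.01 m/s and angular speed of ring below 0.1 rad/s); the robot touches nothing.
It fails at once if the ring presses on the glass with more than 40 N (contact force between ring and lens above 40 N).
It fails at once if the glass is pressed against the lamp with more than 40 N (contact force between lens and lamp above 40 N).
It fails at once if a piece of crockery is moved by more than 30 mm (distance of any of mug, stick_cup, lidded_pot from where it was at the start of the episode above 0.03 m).
It also fails if it takes over 72 s, if anything falls off the work surface, if the arm or the gripper's body presses on something with over 40 N, if the wrist force passes 120 N, or if a joint passes its speed limit or range.

## Working session

There is one attempt and no reset: what is moved stays moved. The work goes in short steps, Python scripts to look and compute and a tool call to move; the robot and the scene stay as the last step left them, time stands still between calls to the robot, and variables do not carry over. Pictures are saved under pics/ and viewed, on a budget of 10 in all, crops included, one or two more only if the job needs it, and the job is handed in when it is done.

Besides the shell and the picture viewer there is one more tool, called by a JSON object that holds its "op" and its "data". play_rows: Moves the arm, as the interface text tells. Its arguments: {"type":"object","properties":{"motion":{"type":"array"},"force":{"type":"number"}},"required":["motion"]}

```bash
mkdir -p pics; cat > h.py <<'E'
from cell import arm
import cv2, numpy as np
def cam(n):
    p=arm.get_image(n); return p
def w(p,mask_or_px):
    """world points for pixels (N,2) col,row using depth"""
    px=np.atleast_2d(mask_or_px).astype(int); d=p["depth"][px[:,1],px[:,0]]
    K=p["K"]; c=np.c_[(px[:,0]-K[0,2])/K[0,0]*d,(px[:,1]-K[1,2])/K[1,1]*d,d]
    R=cv2.Rodrigues(np.array(p["rvec"],float))[0]; return (c-np.ravel(p["tvec"]))@R
def cloud(p):
    g=np.stack(np.meshgrid(np.arange(640),np.arange(400)),-1).reshape(-1,2)
    P=w(p,g); P[p["depth"].ravel()==0]=np.nan; return P.reshape(400,640,3)
E
python3 - <<'E'
from h import *
print(arm.observe())
a=cam("scene");b=cam("top")
cv2.imwrite("pics/scene.png",a["img"]);cv2.imwrite("pics/top.png",b["img"])
for n,p in(("scene",a),("top",b)):
    C=cloud(p)
    R=cv2.Rodrigues(np.array(p["rvec"],float))[0]; print(n,"cam at",-R.T@np.ravel(p["tvec"]),p["K"][0,0])
    for q in["lamp","lens","ring","tray","mug","stick_cup","lidded_pot"]:
        for r in arm.look_for(p,q)[:3]:
            l,t,ww,h=np.array(r["box"])*[640,400,640,400]
            print(n,q,round(r["score"],2),np.round([l,t,ww,h]),np.round(C[int(t+h/2),int(l+ww/2)],3))
E
```

```text
{'clock': 0.0, 'joints': array([-1.43560558,  0.43523977,  0.02495687,  1.57412669, -0.0116137 ,
        1.13399004, -0.07507038]), 'dq': array([-8.24439806e-05,  7.91987016e-04, -2.22781375e-04,  1.73882016e-04,
        7.95630918e-04,  4.68326377e-06,  6.58447365e-05]), 'joint_efforts': array([-6.06619506e-05, -6.67858243e+01,  9.84762870e-01, -3.14449954e+01,
       -6.07411587e-02,  4.31198487e-02,  1.68036845e-04]), 'position': array([0.14714181, 0.6068894 , 0.2259229 ]), 'ee_rot': array([ 2.46842320e+00,  1.94154304e+00, -1.86774480e-03]), 'force': array([ 0.07119018, -0.13046776,  0.15188134]), 'ft_torque': array([-0.04409854,  0.00048623,  0.00222631]), 'width': 0.9966572256517653}
scene cam at [1.05012885 0.99513801 1.16559646] 497.8609311258567
scene lamp 0.8 [261. 161.  48.  45.] [ 0.556 -0.125  0.084]
scene lens 0.55 [303. 258.  17.   9.] [0.617 0.17  0.026]
scene ring 0.93 [414. 312.  26.  23.] [0.441 0.489 0.005]
scene ring 0.69 [443. 246.  20.  19.] [ 0.219  0.338 -0.   ]
scene ring 0.62 [341. 262.  22.  21.] [0.526 0.252 0.013]
scene tray 0.7 [279. 231. 103.  82.] [0.
[... 211 characters left out ...]
 at [ 0.29072965 -0.01650518  1.46565274] 482.064112975724
top lamp 0.85 [346. 178.  51.  49.] [ 0.52  -0.16   0.101]
top lens 0.69 [258. 166.  11.  15.] [0.611 0.163 0.028]
top ring 0.69 [221. 281.  25.  20.] [0.257 0.24  0.001]
top ring 0.67 [220. 188.  22.  23.] [0.534 0.259 0.012]
top ring 0.6 [138. 215.  28.  24.] [0.443 0.498 0.001]
top tray 0.65 [205. 141.  93.  93.] [0.573 0.2   0.009]
top mug 0.58 [300.  96.  39.  36.] [ 0.814 -0.003  0.006]
top mug 0.21 [339. 178.  58.  56.] [ 0.51  -0.15   0.109]
top stick_cup 0.74 [121. 155.  55.  40.] [0.594 0.497 0.066]
top lidded_pot 0.83 [461. 164.  44.  39.] [ 0.584 -0.488  0.084]
top lidded_pot 0.65 [218. 188.  26.  23.] [0.535 0.264 0.003]
```

```bash
python3 - <<'E'
import cv2,numpy as np
a=cv2.imread("pics/scene.png");b=cv2.imread("pics/top.png")
A=cv2.resize(a[150:350,200:480],(800,571));B=cv2.resize(b[90:310,110:410],(800,587))
cv2.imwrite("pics/s1.png",A);cv2.imwrite("pics/t1.png",B)
E
```

```text
(no output)
```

View pics/t1.png

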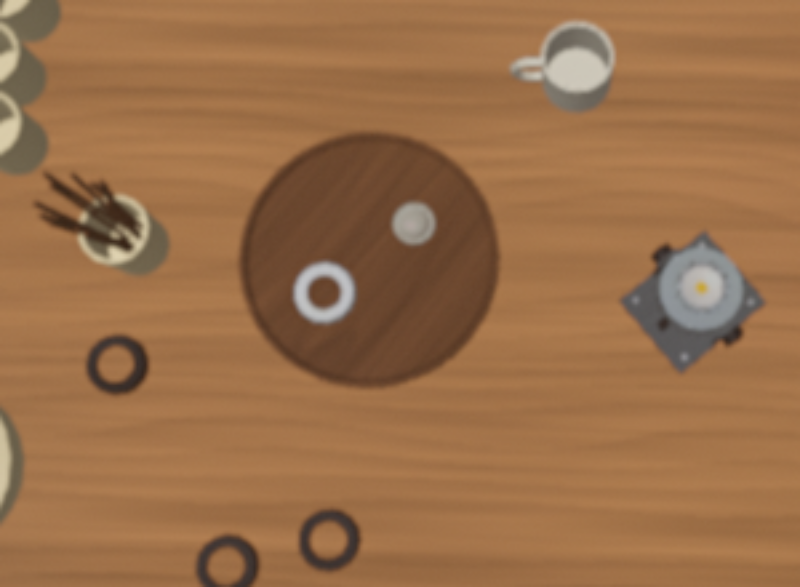

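View pics/s1.png

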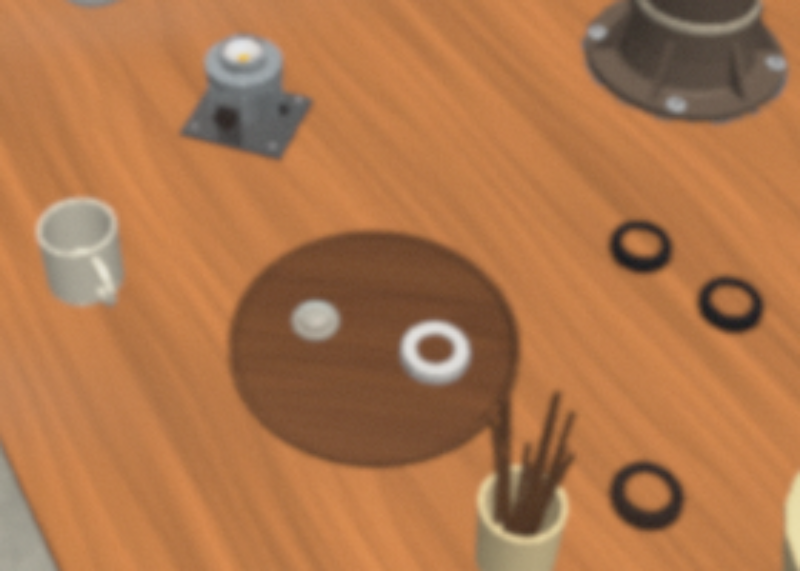

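```bash
cat >> h.py <<'E'
from scipy.optimize import least_squares
def proj(p,X): return cv2.projectPoints(np.asarray(X,float).reshape(-1,1,3),np.array(p["rvec"],float),np.array(p["tvec"],float),p["K"],None)[0][:,0]
def sil(p,c0,prof,r,th=None,cols=None):
    pass
E
python3 - <<'E'
from h import *
# cloud-based circle estimates
for n in("top","scene"):
    acc=None
    p=cam(n); d=p["depth"].copy()
    C=cloud(p)
    def at(c,r,lo,hi):
        m=(np.hypot(C[...,0]-c[0],C[...,1]-c[1])<r)&(C[...,2]>lo)&(C[...,2]<hi)
        return C[m]
    def circ(P,R):
        f=lambda v:np.hypot(P[:,0]-v[0],P[:,1]-v[1])
        (x,y),r=cv2.minEnclosingCircle(P[:,:2].astype(np.float32)); return np.round([x,y,r],4),np.round((P[:,:2].min(0)+P[:,:2].max(0))/2,4),np.round(P.mean(0),4),len(P)
    print(n,"lens",circ(at((.61,.165),.04,.013,.04),0)); 
    print(n,"lens dome",circ(at((.61,.165),.04,.022,.04),0)); 
    print(n,"ring",circ(at((.525,.255),.045,.018,.04),0))
    print(n,"neck",circ(at((.52,-.15),.06,.104,.13),0))
    print(n,"shoulder",circ(at((.52,-.15),.08,.088,.1),0))
    t=C[(np.hypot(C[...,0]-.58,C[...,1]-.22)<.07)]; print("floor z",np.nanpercentile(t[:,2],[5,25,50,75]))
    # colour image ellipses
    cv2.imwrite(f"pics/{n}2.png",p["img"])
E
```

```text
top lens (array([0.6112, 0.163 , 0.0373]), array([0.6157, 0.1643]), array([0.6134, 0.16  , 0.0219]), 188)
top lens dome (array([0.6174, 0.1566, 0.0199]), array([0.6178, 0.1587]), array([0.6155, 0.158 , 0.0271]), 96)
top ring (array([0.531 , 0.2564, 0.0342]), array([0.5307, 0.2561]), array([0.5302, 0.2558, 0.0244]), 238)
top neck (array([ 0.5332, -0.1648,  0.0304]), array([ 0.5332, -0.1645]), array([ 0.5343, -0.1648,  0.1087]), 220)
top shoulder (array([ 0.5334, -0.1644,  0.0454]), array([ 0.5331, -0.1635]), array([ 0.5314, -0.1628,  0.0942]), 440)
floor z [0.00294962 0.00636897 0.00881322 0.01179287]
scene lens (array([0.6076, 0.1673, 0.0368]), array([0.6112, 0.1658]), array([0.6178, 0.1641, 0.0224]), 171)
scene lens dome (array([0.619 , 0.1593, 0.0202]), array([0.6185, 0.159 ]), array([0.6174, 0.1619, 0.0274]), 92)
scene ring (array([0.5321, 0.2571, 0.036 ]), array([0.5327, 0.2586]), array([0.5335, 0.2592, 0.0244]), 241)
scene neck (array([ 0.5351, -0.1637,  0.0313]), array([ 0.5339, -0.1639]), array([ 0.5337, -0.1643,  0.1091]), 135)
scene shoulder (array([ 0.5363, -0.1622,  0.0489]), array([ 0.5346, -0.1609]), array([ 0.542 , -0.15  ,  0.0949]), 237)
floor z [0.00459401 0.00727891 0.00927123 0.01183212]
```

```bash
cat >> h.py <<'E'
def fit(ps,c0,circs,span=.008,step=.0005):
    """grid search of centre maximising radial gradient over several known circles (r,z)"""
    a=np.linspace(0,2*np.pi,180,endpoint=False); g=np.arange(-span,span+1e-9,step)
    imgs=[]
    for p in ps:
        I=cv2.GaussianBlur(p["img"],(0,0),.7).astype(np.float32); imgs.append(I)
    S=np.zeros((len(g),len(g)))
    for i,dx in enumerate(g):
        for j,dy in enumerate(g):
            for p,I in zip(ps,imgs):
                for r,z in circs:
                    v=[]
                    for dr in(-.002,.002):
                        X=np.c_[c0[0]+dx+(r+dr)*np.cos(a),c0[1]+dy+(r+dr)*np.sin(a),0*a+z]
                        q=proj(p,X).astype(np.float32); v.append(cv2.remap(I,q[None,:,0],q[None,:,1],cv2.INTER_LINEAR)[0])
                    S[i,j]+=np.linalg.norm((v[1]-v[0]).mean(0))
    i,j=np.unravel_index(S.argmax(),S.shape); return np.round([c0[0]+g[i],c0[1]+g[j]],4)
E
python3 - <<'E'
from h import *
t=cam("top");s=cam("scene")
for nm,c0,cs in(("lamp sh",(.5335,-.1643),[(.045,.094)]),("lamp rim",(.5335,-.1643),[(.03,.110)]),("lamp cell",(.5335,-.1643),[(.0245,.112)]),
  ("ring",(.531,.257),[(.034,.0235),(.0205,.0235)]),("ring out",(.531,.257),[(.034,.0235)]),("lens",(.617,.159),[(.0235,.015)]),("lens wall",(.617,.159),[(.018,.021)])):
    print(nm,*[fit(q,c0,cs) for q in([t],[s],[t,s])])
E
```

```text
lamp sh [ 0.534  -0.1643] [ 0.5335 -0.1638] [ 0.534  -0.1643]
lamp rim [ 0.5415 -0.1563] [ 0.526  -0.1573] [ 0.5255 -0.1563]
lamp cell [ 0.5325 -0.1633] [ 0.535  -0.1603] [ 0.533  -0.1623]
ring [0.5315 0.257 ] [0.5305 0.2575] [0.531 0.257]
ring out [0.5315 0.257 ] [0.53  0.257] [0.531 0.257]
lens [0.616 0.159] [0.615 0.159] [0.6155 0.159 ]
lens wall [0.6185 0.166 ] [0.6125 0.1555] [0.609  0.1635]
```

```bash
cat >> h.py <<'E'
from scipy.spatial.transform import Rotation as Ro
def go(xyz,yaw=None):
    """tool-frame shift (mm) and turn to reach world xyz, tool straight down with x-axis at yaw (nearest half turn if None keep)"""
    s=arm.observe(); R=Ro.from_rotvec(s["ee_rot"]); d=R.inv().apply(np.array(xyz)-s["position"])*1000
    x=R.apply([1,0,0]); y0=np.arctan2(x[1],x[0])
    y=y0 if yaw is None else yaw
    T=Ro.from_matrix(np.array([[np.cos(y),np.sin(y),0],[np.sin(y),-np.cos(y),0],[0,0,-1]]))
    print("shift",np.round(d,1),"turn",np.round((R.inv()*T).as_rotvec(),4),"yaw",round(y0,3),"j",np.round(s["joints"],2),"pos",np.round(s["position"],4),"F",np.round(s["force"],1),"w",round(s["width"],3),"t",round(s["clock"],2))
E
python3 -c "
from h import *
go((.6155,.159,.10));go((.6155,.159,.10),0.6)"
```

```text
shift [-325.5  560.7  126.7] turn [ 0. -0. -0.] yaw 1.333 j [-1.44  0.43  0.03  1.57 -0.01  1.13 -0.08] pos [0.1473 0.6074 0.2267] F [ 0.1 -0.6  0.1] w 0.999 t 1.0
shift [-325.5  560.7  126.7] turn [ 0.     -0.      0.7329] yaw 1.333 j [-1.44  0.43  0.03  1.57 -0.01  1.13 -0.08] pos [0.1473 0.6074 0.2267] F [ 0.1 -0.6  0.1] w 0.999 t 1.0
```

{"op": "play_rows", "data": {"force": 8, "motion": [[0.3,-325,560,60,0,0,0.5],[0.3,-325,560,60,0,0,0.5],[0.3,-325,560,60,0,0,0.5],[0.3,-325,560,60,0,0,0.5],[0.3,-325,560,60,0,0,0.5],[0.3,-325,560,60,0,0,0.5],[0.3,-325,560,60,0,0,0.5],[0.3,-325,560,60,0,0,0.5],[0.3,-325,560,60,0,0,0.5],[0.3,-325,560,60,0,0,0.5]]}}

```text
clock: 2.0
position: [0.5081, 0.2617, 0.1807]
ee_rot: [-2.873, -1.271, -0.001]
force: [0.6, 1.8, 0.2]
width: 0.649
```

{"op": "play_rows", "data": {"motion": [[0.3,0,0,0,0,0,0]]}}

```text
clock: 2.1
position: [0.5132, 0.2544, 0.1806]
ee_rot: [2.876, 1.255, 0.003]
force: [0.2, 0.6, -0.3]
width: 0.651
```

```bash
python3 -c "
from h import *
go((.6155,.159,.04),.8)"
```

```text
shift [ -0.4 139.3 141.2] turn [ 0.0043 -0.0002  0.0231] yaw 0.823 j [-0.76  0.4   0.28  1.78 -0.12  0.98  0.39] pos [0.5132 0.2544 0.1806] F [ 0.2  0.6 -0.3] w 0.651 t 2.1
```

{"op": "play_rows", "data": {"motion": [[0.3,0,50,40,0,0,0.02],[0.3,0,95,60,0,0,0.02],[0.3,0,139,90,0,0,0.02],[0.3,0,139,130,0,0,0.02],[0.3,0,139,141,0,0,0.02],[0.3,0,139,141,0,0,0.02],[0.3,0,139,141,0,0,0.02]]}}

```text
clock: 2.8
position: [0.6152, 0.1611, 0.041]
ee_rot: [2.888, 1.229, 0.004]
force: [-0.5, 0.2, 0.5]
width: 0.652
```

```bash
python3 -c "
from h import *
go((.6155,.159,.0170),.8)
s=cam('scene');cv2.imwrite('pics/s3.png',cv2.resize(s['img'][215:295,260:380],(720,480),interpolation=2))"
```

```text
shift [-1.4  1.6 24. ] turn [ 0.0036 -0.0009  0.0046] yaw 0.805 j [-0.51  0.65  0.25  1.74 -0.21  0.77  0.65] pos [0.6152 0.1611 0.041 ] F [-0.5  0.2  0.5] w 0.652 t 2.8
```

View pics/s3.png

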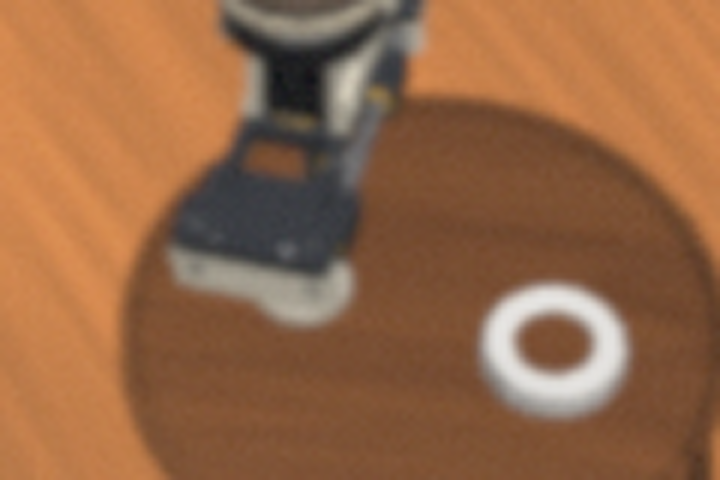

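{"op": "play_rows", "data": {"force": 6, "motion": [[0.3,-1.4,1.6,10,0,0,0],[0.3,-1.4,1.6,18,0,0,0],[0.3,-1.4,1.6,24,0,0,0],[0.3,-1.4,1.6,24,0,0,0],[-0.3,-1.4,1.6,24,0,0,0],[-0.5,-1.4,1.6,24,0,0,0],[-0.5,-1.4,1.6,24,0,0,0],[-0.5,-1.4,1.6,24,0,0,0]]}}

```text
clock: 3.65
position: [0.6163, 0.1593, 0.0181]
ee_rot: [2.888, 1.229, 0.007]
force: [-0.6, 0.6, 0.1]
width: 0.385
```

```bash
python3 -c "
from h import *
go((.6155,.159,.0170),.8)"
```

```text
shift [-0.8 -0.3  1.1] turn [ 0.0046 -0.0029  0.0049] yaw 0.805 j [-0.5   0.68  0.24  1.75 -0.22  0.73  0.66] pos [0.6163 0.1593 0.0181] F [-0.6  0.6  0.1] w 0.385 t 3.65
```

{"op": "play_rows", "data": {"force": 6, "motion": [[0.0,0,0,0,0,0,0],[0.0,0,0,0,0,0,-0.15],[0.0,0,0,0,0,0,-0.3],[0.0,0,0,0,0,0,-0.45],[0.0,0,0,0,0,0,-0.6],[0.0,0,0,0,0,0,-0.75],[0.0,0,0,0,0,0,-0.9],[0.0,0,0,0,0,0,-1.05],[0.0,0,0,0,0,0,-1.2],[0.0,0,0,0,0,0,-1.35]]}}

```text
clock: 4.65
position: [0.6164, 0.1591, 0.0182]
ee_rot: [1.477, 2.767, 0.002]
force: [0.3, -0.5, -0.2]
width: 0.5
```

```bash
python3 -c "
from h import *
go((.6163,.1593,.0170),.8-1.57)
go((.6163,.1593,.0170),.8+1.57)"
```

```text
shift [0.2 0.  1.2] turn [ 0.0066 -0.005   2.9309] yaw 2.161 j [-0.25  0.68 -0.13  1.73  0.13  0.74  1.71] pos [0.6164 0.1591 0.0182] F [ 0.3 -0.5 -0.2] w 0.5 t 4.65
shift [0.2 0.  1.2] turn [ 0.0034  0.0045 -0.2091] yaw 2.161 j [-0.25  0.68 -0.13  1.73  0.13  0.74  1.71] pos [0.6164 0.1591 0.0182] F [ 0.3 -0.5 -0.2] w 0.5 t 4.65
```

{"op": "play_rows", "data": {"force": 8, "motion": [[0.0,0,0,1,0.003,0.003,-0.2],[-0.5,0,0,1,0.003,0.003,-0.2],[-0.5,0,0,1,0.003,0.003,-0.2],[-0.5,0,0,1,0.003,0.003,-0.2],[-0.5,0,0,1,0.003,0.003,-0.2],[-0.5,0,0,-5,0.003,0.003,-0.2],[-0.5,0,0,-20,0.003,0.003,-0.2],[-0.5,0,0,-60,0.003,0.003,-0.2],[-0.5,0,0,-110,0.003,0.003,-0.2],[-0.5,0,0,-150,0.003,0.003,-0.2]]}}

```text
clock: 5.65
position: [0.6159, 0.1598, 0.1722]
ee_rot: [1.194, 2.902, 0.002]
force: [1.7, 1.1, -0.4]
width: 0.387
```

```bash
python3 -c "
from h import *
go((.534,-.164,.16),.8);go((.534,-.164,.16),2.36)"
```

```text
shift [-169.7 -287.7   11.9] turn [ 4.0000e-03 -1.0000e-04  1.5608e+00] yaw 2.361 j [-0.19  0.51 -0.22  1.6   0.12  1.04  1.92] pos [0.6159 0.1598 0.1722] F [ 1.7  1.1 -0.4] w 0.387 t 5.65
shift [-169.7 -287.7   11.9] turn [0.0027 0.0025 0.0008] yaw 2.361 j [-0.19  0.51 -0.22  1.6   0.12  1.04  1.92] pos [0.6159 0.1598 0.1722] F [ 1.7  1.1 -0.4] w 0.387 t 5.65
```

{"op": "play_rows", "data": {"motion": [[-0.5,-20,-35,6,0.003,0,0.15],[-0.5,-45,-75,6,0.003,0,0.3],[-0.5,-70,-118,6,0.003,0,0.45],[-0.5,-95,-160,6,0.003,0,0.6],[-0.5,-120,-203,6,0.003,0,0.75],[-0.5,-145,-245,6,0.003,0,0.9],[-0.5,-162,-275,6,0.003,0,1.05],[-0.5,-170,-288,6,0.003,0,1.2],[-0.5,-170,-288,10,0.003,0,1.2],[-0.5,-170,-288,10,0.003,0,1.2]]}}

```text
clock: 6.65
position: [0.5342, -0.1634, 0.1622]
ee_rot: [2.623, 1.728, 0.002]
force: [-0.6, 0.8, 1.2]
width: 0.383
```

```bash
python3 - <<'E'
from h import *
go((.534,-.164,.135))
s=cam("scene");t=cam("top")
# lamp shoulder visible? relative check of lens flange (underside z=TCP-9.5mm, flange mid)
zt=arm.observe()["position"]
z=zt[2]-.0095
print("lens fit scene",fit([s],zt[:2],[(.0235,z+.002)],.006),"top",fit([t],zt[:2],[(.0235,z+.004)],.006))
cv2.imwrite("pics/s4.png",cv2.resize(s["img"][110:220,220:350],(780,660),interpolation=2)[:600])
E
```

```text
shift [-0.7  0.1 27.2] turn [ 0.001  -0.0008 -0.    ] yaw 1.165 j [ 0.12  0.39  0.11  1.83 -0.06  0.93  1.42] pos [ 0.5342 -0.1634  0.1622] F [-0.6  0.8  1.2] w 0.383 t 6.65
lens fit scene [ 0.531  -0.1655] top [ 0.5405 -0.162 ]
```

View pics/s4.png

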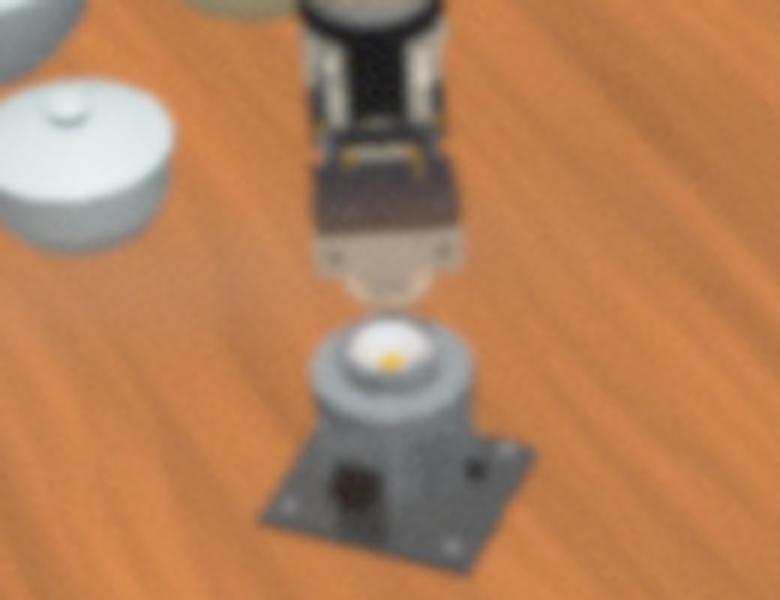

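{"op": "play_rows", "data": {"motion": [[-0.5,-0.7,0,20,0.001,0,0],[-0.5,-0.7,0,37,0.001,0,0],[-0.5,-0.7,0,38,0.001,0,0],[-0.5,-0.7,0,38,0.001,0,0]]}}

```text
clock: 7.15
position: [0.5346, -0.162, 0.1243]
ee_rot: [-2.619, -1.733, -0.001]
force: [-0.2, -0.5, 0.0]
width: 0.384
```

```bash
python3 -c "
from h import *
go((.534,-.164,.1195))"
```

```text
shift [-2.   0.3  4.8] turn [-0.0008 -0.0013  0.    ] yaw 1.169 j [ 0.12  0.44  0.11  1.86 -0.06  0.85  1.43] pos [ 0.5346 -0.162   0.1243] F [-0.2 -0.5  0. ] w 0.384 t 7.15
```

{"op": "play_rows", "data": {"motion": [[-0.5,0,0,1,0,0,0],[-0.5,0,0,2,0,0,0],[-0.5,0,0,3,0,0,0],[-0.5,0,0,3,0,0,0]]}}

```text
clock: 7.55
position: [0.5346, -0.162, 0.1215]
ee_rot: [-2.619, -1.733, -0.001]
force: [-0.2, 0.4, -0.9]
width: 0.381
```

```bash
python3 -c "
from h import *
go((.534,-.164,.1195))"
```

```text
shift [-2.   0.2  2. ] turn [-0.0005 -0.0014  0.    ] yaw 1.169 j [ 0.12  0.44  0.11  1.87 -0.06  0.84  1.43] pos [ 0.5346 -0.162   0.1215] F [-0.2  0.4 -0.9] w 0.381 t 7.55
```

{"op": "play_rows", "data": {"motion": [[-0.5,-2,0.2,-1.5,0,0,0],[-0.5,-2,0.2,-1.5,0,0,0],[-0.5,-2,0.2,-1.5,0,0,0]]}}

```text
clock: 7.85
position: [0.534, -0.1642, 0.1231]
ee_rot: [-2.619, -1.733, -0.002]
force: [-0.3, 0.2, 0.0]
width: 0.386
```

```bash
python3 -c "
from h import *
go((.534,-.164,.1195))
cam('top');go((.534,-.164,.1195))
cam('top');go((.534,-.164,.1195))"
```

```text
shift [ 0.1 -0.1  3.6] turn [-0.0003 -0.0014  0.    ] yaw 1.169 j [ 0.12  0.44  0.11  1.87 -0.06  0.84  1.43] pos [ 0.534  -0.1642  0.1231] F [-0.3  0.2  0. ] w 0.386 t 7.85
shift [ 0.1 -0.1  3.5] turn [-0.0004 -0.0014  0.    ] yaw 1.169 j [ 0.12  0.44  0.11  1.87 -0.06  0.84  1.43] pos [ 0.534  -0.1641  0.123 ] F [ 0.2  0.4 -0.9] w 0.382 t 7.9
shift [-0.   0.   3.5] turn [-0.0006 -0.0014  0.    ] yaw 1.169 j [ 0.12  0.44  0.11  1.87 -0.06  0.84  1.43] pos [ 0.534 -0.164  0.123] F [-0.  -0.4 -0.6] w 0.382 t 7.95
```

Well aligned now; descending in 1 mm steps, watching the force.

{"op": "play_rows", "data": {"motion": [[-0.5,0,0,1,0,0.001,0],[-0.5,0,0,2,0,0.001,0],[-0.5,0,0,3,0,0.001,0],[-0.5,0,0,3,0,0.001,0]]}}

```text
clock: 8.35
position: [0.5339, -0.1639, 0.1198]
ee_rot: [-2.618, -1.733, -0.002]
force: [-0.0, -0.3, -1.1]
width: 0.386
```

{"op": "play_rows", "data": {"motion": [[-0.5,0,0,0.5,0,0,0],[-0.5,0,0,1,0,0,0],[-0.5,0,0,1,0,0,0]]}}

```text
clock: 8.65
position: [0.534, -0.1642, 0.1188]
ee_rot: [-2.619, -1.732, -0.003]
force: [0.6, -1.4, -0.0]
width: 0.384
```

{"op": "play_rows", "data": {"motion": [[-0.5,0,0,0.5,0,0,0],[-0.5,0,0,1,0,0,0],[-0.5,0,0,1,0,0,0]]}}

```text
clock: 8.95
position: [0.5341, -0.1644, 0.1178]
ee_rot: [-2.619, -1.733, -0.003]
force: [0.4, -2.2, -0.2]
width: 0.384
```

{"op": "play_rows", "data": {"motion": [[-0.5,0,0,0.5,0,0,0],[-0.5,0,0,1,0,0,0],[-0.5,0,0,1,0,0,0]]}}

```text
clock: 9.25
position: [0.5342, -0.1644, 0.1171]
ee_rot: [-2.619, -1.733, -0.003]
force: [-1.2, -1.0, 5.7]
width: 0.384
```

{"op": "play_rows", "data": {"motion": [[-0.5,0,0,0,0,0,0],[-0.1,0,0,0,0,0,0],[0.1,0,0,0,0,0,0],[0.1,0,0,0,0,0,0],[0.1,0,0,-20,0,0,0],[0.1,0,0,-60,0,0,0],[0.5,0,0,-110,0,0,0],[1,0,0,-110,0,0,0]]}}

```text
clock: 10.05
position: [0.5374, -0.1655, 0.2334]
ee_rot: [2.615, 1.73, 0.014]
force: [1.5, -0.2, -0.1]
width: 0.676
```

```bash
python3 -c "
from h import *
go((.531,.257,.12),.64)"
```

```text
shift [ 385.8 -172.4  113.4] turn [ 0.0086 -0.0068  0.5287] yaw 1.169 j [ 0.11  0.32  0.12  1.74 -0.05  1.08  1.42] pos [ 0.5374 -0.1655  0.2334] F [ 1.5 -0.2 -0.1] w 0.676 t 10.05
```

{"op": "play_rows", "data": {"motion": [[1,40,-18,0,0.008,-0.007,0.05],[1,86,-38,10,0.008,-0.007,0.1],[1,131,-59,20,0.008,-0.007,0.16],[1,177,-79,30,0.008,-0.007,0.22],[1,223,-100,40,0.008,-0.007,0.28],[1,268,-120,50,0.008,-0.007,0.35],[1,314,-140,60,0.008,-0.007,0.4],[1,360,-161,80,0.008,-0.007,0.46],[1,386,-172,110,0.008,-0.007,0.53],[1,386,-172,140,0.008,-0.007,0.53]]}}

```text
clock: 11.05
position: [0.5301, 0.2648, 0.092]
ee_rot: [-2.977, -0.994, -0.003]
force: [0.1, -0.1, -0.1]
width: 0.996
```

{"op": "play_rows", "data": {"motion": [[1,0,0,0,0,0,0],[1,0,0,0,0,0,0]]}}

```text
clock: 11.25
position: [0.5295, 0.2651, 0.0918]
ee_rot: [-2.976, -0.995, -0.0]
force: [0.5, 0.0, 0.2]
width: 1.002
```

```bash
python3 - <<'E'
from h import *
go((.531,.257,.0115),.64)
t=cam("top");s=cam("scene")
C=cloud(t);m=(np.hypot(C[...,0]-.534,C[...,1]+.164)<.04)&(C[...,2]>.104)
P=C[m];r=np.hypot(P[:,0]-.534,P[:,1]+.164)
for a in range(0,32,4):
    k=(r>=a/1000)&(r<(a+4)/1000); print(a,k.sum(),np.round(np.median(P[k,2]),4))
cv2.imwrite("pics/lens_in.png",np.hstack([cv2.resize(t["img"][170:225,345:400],(400,400),interpolation=2),cv2.resize(s["img"][155:210,257:312],(400,400),interpolation=2)]))
E
```

```text
shift [-3.8  7.6 80.3] turn [-0.0031 -0.0011  0.0055] yaw 0.645 j [-0.6   0.52  0.06  1.81 -0.05  0.81  0.14] pos [0.5295 0.2651 0.0918] F [0.5 0.  0.2] w 1.002 t 11.25
0 6 0.1268
4 19 0.1297
8 30 0.1287
12 47 0.1263
16 48 0.1187
20 67 0.1151
24 75 0.1105
28 41 0.1084
```

View pics/lens_in.png

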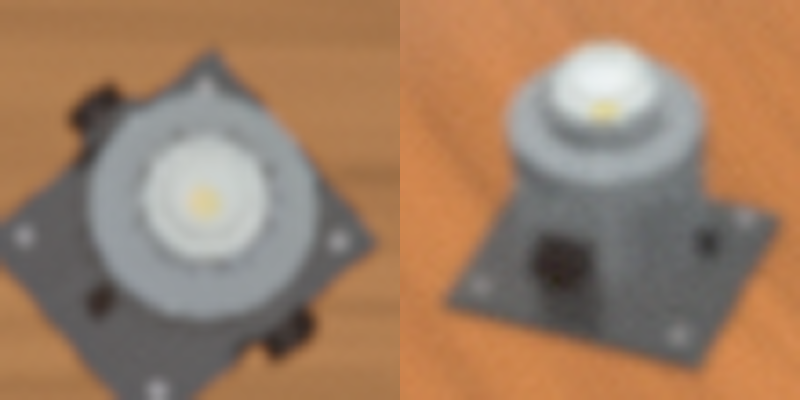

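{"op": "play_rows", "data": {"force": 6, "motion": [[1,-3.8,7.6,20,-0.003,0,0],[1,-3.8,7.6,50,-0.003,0,0],[1,-3.8,7.6,72,-0.003,0,0],[1,-3.8,7.6,81,-0.003,0,0],[1,-3.8,7.6,81,-0.003,0,0],[0.4,-3.8,7.6,81,-0.003,0,0],[0.2,-3.8,7.6,81,-0.003,0,0],[0.2,-3.8,7.6,81,-0.003,0,0],[0.2,-3.8,7.6,81,-0.003,0,0]]}}

```text
clock: 12.25
position: [0.5333, 0.2566, 0.0134]
ee_rot: [-2.98, -0.993, -0.009]
force: [-1.2, -0.3, 5.7]
width: 0.745
```

```bash
python3 -c "
from h import *
go((.531,.257,.0115),.64)"
```

```text
shift [-1.6 -1.7  1.9] turn [ 0.0011 -0.0057  0.0035] yaw 0.644 j [-0.58  0.63  0.06  1.86 -0.05  0.65  0.15] pos [0.5333 0.2566 0.0134] F [-1.2 -0.3  5.7] w 0.745 t 12.25
```

{"op": "play_rows", "data": {"force": 6, "motion": [[0.7,0,0,-1,0,-0.005,0],[0.7,0,0,-1,0,-0.005,-0.15],[0.7,0,0,-1,0,-0.005,-0.3],[0.7,0,0,-1,0,-0.005,-0.45],[0.7,0,0,-1,0,-0.005,-0.6],[0.7,0,0,-1,0,-0.005,-0.75],[0.7,0,0,-1,0,-0.005,-0.9],[0.7,0,0,-1,0,-0.005,-1.05],[0.7,0,0,-1,0,-0.005,-1.2],[0.7,0,0,-1,0,-0.005,-1.35]]}}

```text
clock: 13.25
position: [0.5335, 0.2565, 0.0145]
ee_rot: [1.696, 2.639, 0.001]
force: [0.4, 0.3, 0.2]
width: 0.85
```

```bash
python3 -c "
from h import *
go((.5333,.2566,.0115),.64+1.57)"
```

```text
shift [ 0.2 -0.1  3. ] turn [ 0.0024  0.0041 -0.2105] yaw 1.999 j [-0.33  0.65 -0.31  1.84  0.3   0.7   1.19] pos [0.5335 0.2565 0.0145] F [0.4 0.3 0.2] w 0.85 t 13.25
```

{"op": "play_rows", "data": {"force": 10, "motion": [[0.7,0,0,2,0.002,0.004,-0.15],[0.7,0,0,2.5,0.002,0.004,-0.2],[0.3,0,0,2.5,0.002,0.004,-0.2],[0.3,0,0,2.5,0.002,0.004,-0.2],[0.3,0,0,2.5,0.002,0.004,-0.2],[0.3,0,0,2.5,0.002,0.004,-0.2]]}}

```text
clock: 13.85
position: [0.5334, 0.2565, 0.0121]
ee_rot: [1.427, 2.799, 0.0]
force: [-1.1, 1.1, -1.4]
width: 0.745
```

```bash
python3 -c "
from h import *
go((.5333,.2566,.15),.64+1.57)"
```

```text
shift [ 1.000e-01 -0.000e+00 -1.379e+02] turn [ 0.0004  0.0003 -0.0112] yaw 2.199 j [-0.29  0.66 -0.36  1.83  0.35  0.71  1.35] pos [0.5334 0.2565 0.0121] F [-1.1  1.1 -1.4] w 0.745 t 13.85
```

{"op": "play_rows", "data": {"motion": [[0.3,0,0,-10,0,0,0],[0.3,0,0,-40,0,0,0],[0.3,0,0,-90,0,0,0],[0.3,0,0,-138,0,0,0],[0.3,0,0,-150,0,0,0],[0.3,0,0,-150,0,0,0]]}}

```text
clock: 14.45
position: [0.5346, 0.2575, 0.1652]
ee_rot: [1.426, 2.795, 0.007]
force: [1.1, -0.1, -0.7]
width: 0.746
```

```bash
python3 -c "
from h import *
go((.534,-.164,.15),2.1)"
```

```text
shift [-340.8 -248.1   14.2] turn [0.0057 0.0009 0.0984] yaw 2.198 j [-0.23  0.48 -0.44  1.71  0.24  1.    1.45] pos [0.5346 0.2575 0.1652] F [ 1.1 -0.1 -0.7] w 0.746 t 14.45
```

{"op": "play_rows", "data": {"motion": [[0.3,-30,-22,5,0.005,0.001,0.05],[0.3,-68,-50,5,0.005,0.001,0.1],[0.3,-106,-77,5,0.005,0.001,0.1],[0.3,-144,-105,5,0.005,0.001,0.1],[0.3,-182,-132,5,0.005,0.001,0.1],[0.3,-220,-160,5,0.005,0.001,0.1],[0.3,-258,-188,5,0.005,0.001,0.1],[0.3,-296,-215,5,0.005,0.001,0.1],[0.3,-334,-243,5,0.005,0.001,0.1],[0.3,-341,-248,5,0.005,0.001,0.1]]}}

```text
clock: 15.45
position: [0.5318, -0.1715, 0.1571]
ee_rot: [-1.576, -2.716, 0.006]
force: [-0.2, 0.4, -0.0]
width: 0.745
```

{"op": "play_rows", "data": {"motion": [[0.3,0,0,0,0,0,0],[0.3,0,0,0,0,0,0]]}}

```text
clock: 15.65
position: [0.5307, -0.1712, 0.1556]
ee_rot: [-1.576, -2.713, 0.007]
force: [0.1, 0.5, -1.2]
width: 0.745
```

```bash
python3 -c "
from h import *
go((.534,-.164,.13),2.1)"
```

```text
shift [ 4.6  6.6 25.6] turn [-0.0059 -0.0017 -0.0109] yaw 2.089 j [ 0.46  0.43 -0.33  1.8   0.17  0.95  2.14] pos [ 0.5307 -0.1712  0.1556] F [ 0.1  0.5 -1.2] w 0.745 t 15.65
```

{"op": "play_rows", "data": {"motion": [[0.3,4.6,6.6,5,-0.006,-0.002,0],[0.3,4.6,6.6,20,-0.006,-0.002,0],[0.3,4.6,6.6,26,-0.006,-0.002,0],[0.3,4.6,6.6,26,-0.006,-0.002,0]]}}

```text
clock: 16.05
position: [0.5334, -0.1622, 0.1285]
ee_rot: [-1.574, -2.717, 0.0]
force: [-0.3, -0.4, -0.6]
width: 0.744
```

```bash
python3 -c "
from h import *
go((.534,-.164,.12),2.1)"
```

```text
shift [-1.9 -0.3  8.5] turn [-0.0012 -0.0016 -0.0087] yaw 2.091 j [ 0.44  0.46 -0.33  1.83  0.18  0.88  2.12] pos [ 0.5334 -0.1622  0.1285] F [-0.3 -0.4 -0.6] w 0.744 t 16.05
```

{"op": "play_rows", "data": {"motion": [[0.3,-1.9,-0.3,4,-0.001,-0.002,0],[0.3,-1.9,-0.3,7,-0.001,-0.002,0],[0.3,-1.9,-0.3,9,-0.001,-0.002,0],[0.3,-1.9,-0.3,9,-0.001,-0.002,0]]}}

```text
clock: 16.45
position: [0.534, -0.164, 0.1194]
ee_rot: [1.575, 2.718, -0.001]
force: [-0.0, 1.1, -1.2]
width: 0.744
```

```bash
python3 -c "
from h import *
go((.534,-.164,.112),2.1)"
```

```text
shift [0.  0.1 7.4] turn [-0.0004  0.0003 -0.0088] yaw 2.091 j [ 0.44  0.47 -0.32  1.84  0.19  0.86  2.11] pos [ 0.534  -0.164   0.1194] F [-0.   1.1 -1.2] w 0.744 t 16.45
```

{"op": "play_rows", "data": {"motion": [[0.3,0,0,1.5,0,0,0],[0.3,0,0,3,0,0,0],[0.3,0,0,4,0,0,0],[0.3,0,0,5,0,0,0],[0.3,0,0,5,0,0,0]]}}

```text
clock: 16.95
position: [0.534, -0.1641, 0.1143]
ee_rot: [1.575, 2.718, -0.001]
force: [-1.0, -0.7, -0.3]
width: 0.746
```

{"op": "play_rows", "data": {"motion": [[0.3,0,0,0.5,0,0,0],[0.3,0,0,1,0,0,0],[0.3,0,0,1,0,0,0]]}}

```text
clock: 17.25
position: [0.5343, -0.1643, 0.1134]
ee_rot: [1.575, 2.717, -0.001]
force: [2.4, -0.7, -0.6]
width: 0.746
```

{"op": "play_rows", "data": {"motion": [[0.3,-0.2,0,0.5,0,0,0],[0.3,-0.2,0,1,0,0,0],[0.3,-0.2,0,1,0,0,0]]}}

```text
clock: 17.55
position: [0.5344, -0.1646, 0.1123]
ee_rot: [1.575, 2.717, -0.001]
force: [0.7, -1.1, -0.7]
width: 0.746
```

{"op": "play_rows", "data": {"motion": [[0.3,0,0,0.5,0,0,0],[0.3,0,0,0.7,0,0,0],[0.3,0,0,0.7,0,0,0]]}}

```text
clock: 17.85
position: [0.5344, -0.1646, 0.1115]
ee_rot: [1.575, 2.717, -0.001]
force: [0.1, -0.7, -0.4]
width: 0.743
```

{"op": "play_rows", "data": {"motion": [[0.3,0,0,0.5,0,0,0],[0.3,0,0,0.8,0,0,0],[0.3,0,0,0.8,0,0,0]]}}

```text
clock: 18.15
position: [0.5344, -0.1646, 0.1109]
ee_rot: [1.575, 2.717, -0.001]
force: [0.5, 0.1, 2.4]
width: 0.749
```

{"op": "play_rows", "data": {"motion": [[0.3,0,0,0,0,0,0.1],[0.3,0,0,0,0,0,0.2],[0.3,0,0,0,0,0,0.3],[0.3,0,0,0,0,0,0.4],[0.3,0,0,0,0,0,0.4]]}}

```text
clock: 18.65
position: [0.5343, -0.1646, 0.1108]
ee_rot: [2.085, 2.348, -0.001]
force: [-1.1, -1.9, 0.1]
width: 0.749
```

```bash
python3 -c "
from h import *
go((.534,-.164,.112));print(arm.observe()['ft_torque'])"
```

```text
shift [ 0.7 -0.2 -1.2] turn [0.0002 0.0012 0.    ] yaw 1.689 j [ 0.36  0.47 -0.22  1.86  0.13  0.83  1.77] pos [ 0.5343 -0.1646  0.1108] F [-1.1 -1.9  0.1] w 0.749 t 18.65
[-0.34944362  0.05254249  0.03118965]
```

{"op": "play_rows", "data": {"motion": [[0.3,0,0,0.25,0,0,0.1],[0.3,0,0,0.5,0,0,0.2],[0.3,0,0,0.75,0,0,0.3],[0.3,0,0,1,0,0,0.4],[0.3,0,0,1,0,0,0.4]]}}

```text
clock: 19.15
position: [0.5342, -0.1647, 0.1097]
ee_rot: [2.509, 1.889, -0.001]
force: [0.2, -1.2, -0.3]
width: 0.746
```

```bash
python3 -c "
from h import *
go((.534,-.164,.112));print(arm.observe()['ft_torque'])"
```

```text
shift [ 0.6 -0.4 -2.3] turn [0.0004 0.0014 0.    ] yaw 1.291 j [ 0.29  0.46 -0.12  1.86  0.07  0.82  1.42] pos [ 0.5342 -0.1647  0.1097] F [ 0.2 -1.2 -0.3] w 0.746 t 19.15
[-0.32981152 -0.04852672 -0.0449436 ]
```

{"op": "play_rows", "data": {"force": 6, "motion": [[0.3,0.3,-0.2,0.25,0,0,0.1],[0.3,0.3,-0.2,0.5,0,0,0.2],[0.3,0.3,-0.2,0.7,0,0,0.3],[0.3,0.3,-0.2,0.95,0,0,0.4],[0.3,0.3,-0.2,1.2,0,0,0.5],[0.3,0.3,-0.2,1.45,0,0,0.6],[0.3,0.3,-0.2,1.7,0,0,0.7],[0.3,0.3,-0.2,1.9,0,0,0.8],[0.3,0.3,-0.2,1.9,0,0,0.8]]}}

```text
clock: 20.05
position: [0.5343, -0.1646, 0.1078]
ee_rot: [3.044, 0.767, -0.001]
force: [1.5, -1.9, 0.2]
width: 0.749
```

```bash
python3 -c "
from h import *
go((.534,-.164,.112));print(arm.observe()['ft_torque'])"
```

```text
shift [ 0.  -0.7 -4.2] turn [0.0019 0.0008 0.    ] yaw 0.493 j [ 0.14  0.46  0.09  1.88 -0.05  0.81  0.75] pos [ 0.5343 -0.1646  0.1078] F [ 1.5 -1.9  0.2] w 0.749 t 20.05
[-0.61681454 -0.24801873  0.00733827]
```

{"op": "play_rows", "data": {"motion": [[0.3,0,-0.2,0.25,0,0,0.1],[0.3,0,-0.2,0.5,0,0,0.2],[0.3,0,-0.2,0.7,0,0,0.3],[0.3,0,-0.2,0.95,0,0,0.4],[0.3,0,-0.2,0.95,0,0,0.4]]}}

```text
clock: 20.55
position: [0.5343, -0.1647, 0.1069]
ee_rot: [3.135, 0.152, 0.0]
force: [0.5, -2.7, 1.4]
width: 0.75
```

```bash
python3 -c "
from h import *
go((.534,-.164,.112));print(arm.observe()['ft_torque'])"
```

```text
shift [-0.2 -0.7 -5.1] turn [0.0025 0.     0.    ] yaw 0.097 j [ 0.06  0.46  0.19  1.89 -0.11  0.81  0.41] pos [ 0.5343 -0.1647  0.1069] F [ 0.5 -2.7  1.4] w 0.75 t 20.55
[-0.70410419 -0.14646387 -0.04305402]
```

{"op": "play_rows", "data": {"motion": [[0.3,0,0,0.25,0,0,0.1],[0.3,0,0,0.5,0,0,0.2],[0.3,0,0,0.5,0,0,0.2]]}}

```text
clock: 20.85
position: [0.5345, -0.1647, 0.1066]
ee_rot: [3.135, -0.154, 0.001]
force: [1.1, -1.9, 2.7]
width: 0.745
```

```bash
python3 -c "
from h import *
go((.534,-.164,.112));print(arm.observe()['ft_torque'])"
```

```text
shift [-0.6 -0.7 -5.4] turn [ 0.0026 -0.0009 -0.    ] yaw -0.098 j [ 0.02  0.46  0.24  1.89 -0.15  0.81  0.25] pos [ 0.5345 -0.1647  0.1066] F [ 1.1 -1.9  2.7] w 0.745 t 20.85
[-0.4348346  -0.10912547 -0.03893583]
```

{"op": "play_rows", "data": {"motion": [[0.3,0,0,0.1,0,0,0.1],[0.3,0,0,0.2,0,0,0.2],[0.3,0,0,0.3,0,0,0.3],[0.3,0,0,0.3,0,0,0.3]]}}

```text
clock: 21.25
position: [0.5346, -0.1647, 0.1063]
ee_rot: [3.078, -0.613, 0.002]
force: [1.7, -1.1, 0.1]
width: 0.741
```

```bash
python3 - <<'E'
from h import *
go((.534,-.164,.112));print(arm.observe()['ft_torque'])
s=cam("scene");print(arm.observe()['ft_torque'],arm.observe()['force'])
cv2.imwrite("pics/ring1.png",cv2.resize(s["img"][145:210,245:325],(720,585),interpolation=2))
E
```

```text
shift [-0.8 -0.4 -5.7] turn [ 0.0024 -0.0017 -0.    ] yaw -0.393 j [-0.03  0.47  0.32  1.89 -0.2   0.81  0.  ] pos [ 0.5346 -0.1647  0.1063] F [ 1.7 -1.1  0.1] w 0.741 t 21.25
[-0.35928044 -0.2426046  -0.20198711]
[-0.36244781 -0.22897276 -0.1702946 ] [ 1.22161529 -1.53078044  1.714077  ]
```

View pics/ring1.png

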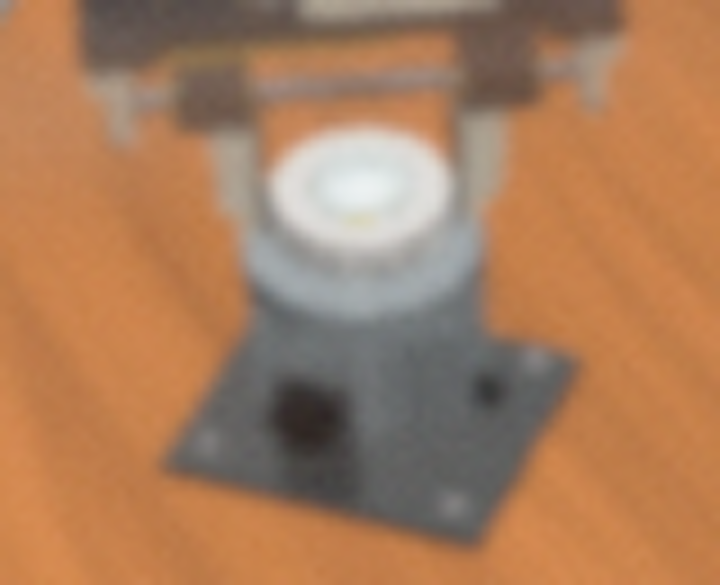

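{"op": "play_rows", "data": {"motion": [[0.3,0,0,0.1,0,0,0.07],[0.3,0,0,0.2,0,0,0.13],[0.3,0,0,0.2,0,0,0.13]]}}

```text
clock: 21.6
position: [0.5348, -0.1642, 0.1061]
ee_rot: [3.036, -0.801, 0.002]
force: [2.3, 0.6, 0.4]
width: 0.749
```

```bash
python3 -c "
from h import *
go((.534,-.164,.112));print(arm.observe()['ft_torque'])"
```

```text
shift [-0.8  0.3 -5.9] turn [ 0.0016 -0.0019 -0.    ] yaw -0.516 j [-0.06  0.47  0.36  1.9  -0.22  0.81 -0.1 ] pos [ 0.5348 -0.1642  0.1061] F [2.3 0.6 0.4] w 0.749 t 21.6
[-0.0370274  -0.37947021 -0.07378289]
```

{"op": "play_rows", "data": {"motion": [[0.3,-0.5,0,0.1,0,0,0.07],[0.3,-0.5,0,0.2,0,0,0.15],[0.3,-0.5,0,0.2,0,0,0.15]]}}

```text
clock: 21.9
position: [0.5355, -0.1634, 0.1061]
ee_rot: [2.97, -1.02, 0.005]
force: [5.4, 0.7, 0.9]
width: 0.746
```

```bash
python3 -c "
from h import *
go((.534,-.164,.112));print(arm.observe()['ft_torque'])"
```

```text
shift [-0.8  1.4 -5.9] turn [ 0.0002 -0.0033 -0.    ] yaw -0.661 j [-0.09  0.48  0.39  1.9  -0.24  0.81 -0.22] pos [ 0.5355 -0.1634  0.1061] F [5.4 0.7 0.9] w 0.746 t 21.9
[ 0.1533559  -1.10557267  0.01310365]
```

{"op": "play_rows", "data": {"motion": [[0.3,0,0,0.1,0,0,0.07],[0.3,0,0,0.2,0,0,0.15],[0.3,0,0,0.2,0,0,0.15]]}}

```text
clock: 22.2
position: [0.5359, -0.1633, 0.1061]
ee_rot: [2.888, -1.234, 0.006]
force: [3.7, -0.3, 1.6]
width: 0.743
```

```bash
python3 -c "
from h import *
go((.534,-.164,.112));print(arm.observe()['ft_torque'])"
```

```text
shift [-0.8  1.8 -5.9] turn [-0.0007 -0.0038  0.    ] yaw -0.807 j [-0.11  0.48  0.43  1.9  -0.27  0.81 -0.34] pos [ 0.5359 -0.1633  0.1061] F [ 3.7 -0.3  1.6] w 0.743 t 22.2
[-0.23154521 -0.67907818 -0.06467763]
```

```bash
python3 -c "
from h import *
o=arm.observe();print(o['joint_efforts'],o['ft_torque'])"
```

```text
[  0.1686251  -58.28218102   7.36802682 -21.71574891   0.21187257
   1.19630758  -1.0508116 ] [-0.23154521 -0.67907818 -0.06467763]
```

{"op": "play_rows", "data": {"motion": [[0.3,0,0,0,0,0,0],[0.8,0,0,0,0,0,0],[1,0,0,0,0,0,0],[1,0,0,0,0,0,0]]}}

```text
clock: 22.6
position: [0.535, -0.1633, 0.1057]
ee_rot: [2.889, -1.232, 0.004]
force: [-0.2, -0.4, 0.6]
width: 0.953
```

```bash
python3 - <<'E'
from h import *
o=arm.observe();print(o['joint_efforts'],o['ft_torque'],o['force'])
go((.534,-.164,.106))
s=cam("scene");C=cloud(s)
m=(np.hypot(C[...,0]-.534,C[...,1]+.164)<.035)&(np.hypot(C[...,0]-.534,C[...,1]+.164)>.021)&(C[...,2]>.11)&(C[...,2]<.13)
P=C[m];print(len(P),np.percentile(P[:,2],[5,25,50,75,95]))
k=P[:,2]>.114;print(P[k].mean(0),(P[k].min(0)+P[k].max(0))/2)
A=np.c_[P[k][:,:2]-[.534,-.164],np.ones(k.sum())];print("plane",np.linalg.lstsq(A,P[k][:,2],rcond=None)[0])
print("ring fit",fit([s],(.534,-.164),[(.034,.118),(.0205,.118)],.006))
E
```

```text
[ 3.22618440e-02 -5.95792937e+01  7.00583965e+00 -2.43978631e+01
 -3.65530711e-02  9.12759482e-03  3.70538759e-02] [-0.11528621  0.17515484 -0.0102062 ] [-0.18181415 -0.40337969  0.59545962]
shift [-0.2  1.2 -0.3] turn [ 0.0002 -0.0025 -0.    ] yaw -0.806 j [-0.11  0.48  0.43  1.9  -0.27  0.81 -0.34] pos [ 0.535  -0.1633  0.1057] F [-0.2 -0.4  0.6] w 0.953 t 22.6
141 [0.11239369 0.11580524 0.11804497 0.11984968 0.12212384]
[ 0.53500887 -0.15982905  0.11842757] [ 0.53516312 -0.16253847  0.11996676]
plane [-0.012815    0.010226    0.11839785]
ring fit [ 0.5315 -0.166 ]
```

{"op": "play_rows", "data": {"force": 6, "motion": [[1,-0.2,1.2,0,0,-0.002,0],[1,-0.2,1.2,0,0,-0.002,0],[0.3,-0.2,1.2,0,0,-0.002,0],[0.3,-0.2,1.2,0,0,-0.002,0],[0.3,-0.2,1.2,0,0,-0.002,0],[0.3,-0.2,1.2,0,0,-0.002,0]]}}

```text
clock: 23.25
position: [0.5347, -0.1644, 0.1059]
ee_rot: [2.889, -1.233, 0.003]
force: [2.9, -3.1, -2.1]
width: 0.743
```

```bash
cat >> h.py <<'E'
def feel():
    o=arm.observe();go((.534,-.164,.106));print("j7",o['joint_efforts'][6].round(3),"j5,6",o['joint_efforts'][4:6].round(2),"ft",o['ft_torque'].round(3))
E
python3 -c "
from h import *
feel()"
```

```text
shift [-0.7  0.2 -0.1] turn [-0.0003 -0.002   0.    ] yaw -0.807 j [-0.11  0.48  0.43  1.9  -0.27  0.81 -0.34] pos [ 0.5347 -0.1644  0.1059] F [ 2.9 -3.1 -2.1] w 0.743 t 23.25
j7 -0.029 j5,6 [-0.09  0.68] ft [-0.541 -0.476  0.1  ]
```

{"op": "play_rows", "data": {"motion": [[0.3,0,0,0,0,0,0.05],[0.3,0,0,0,0,0,0.05]]}}

```text
clock: 23.45
position: [0.5349, -0.1644, 0.106]
ee_rot: [2.857, -1.305, 0.003]
force: [-0.2, -0.7, -0.9]
width: 0.74
```

```bash
python3 -c "
from h import *
feel()"
```

```text
shift [-0.9  0.4 -0. ] turn [-0.0004 -0.0023  0.    ] yaw -0.857 j [-0.12  0.48  0.45  1.9  -0.28  0.81 -0.38] pos [ 0.5349 -0.1644  0.106 ] F [-0.2 -0.7 -0.9] w 0.74 t 23.45
j7 -0.646 j5,6 [-0.13  0.33] ft [-0.202  0.007 -0.01 ]
```

{"op": "play_rows", "data": {"motion": [[0.3,0,0,0,0,0,0.05],[0.3,0,0,0,0,0,0.1],[0.3,0,0,0,0,0,0.1]]}}

```text
clock: 23.75
position: [0.5352, -0.1642, 0.1061]
ee_rot: [2.789, -1.446, 0.004]
force: [2.2, 0.4, -0.1]
width: 0.746
```

```bash
python3 -c "
from h import *
feel()"
```

```text
shift [-0.9  0.9  0.1] turn [-0.001  -0.0026  0.    ] yaw -0.956 j [-0.14  0.49  0.47  1.9  -0.3   0.82 -0.46] pos [ 0.5352 -0.1642  0.1061] F [ 2.2  0.4 -0.1] w 0.746 t 23.75
j7 -0.916 j5,6 [-0.08  0.4 ] ft [-0.113 -0.118  0.185]
```

{"op": "play_rows", "data": {"motion": [[0.8,0,0,0,0,0,0],[1,0,0,0,0,0,0],[1,0,0,0,0,0,0],[1,0,0,-20,0,0,0],[1,0,0,-70,0,0,0],[1,0,0,-120,0,0,0],[1,0,-20,-160,0,0,0],[1,0,-60,-160,0,0,0],[1,0,-110,-160,0,0,0],[1,0,-150,-160,0,0,0]]}}

```text
clock: 24.75
position: [0.6592, -0.0753, 0.2666]
ee_rot: [-2.789, 1.443, -0.005]
force: [0.4, 0.3, 0.3]
width: 1.0
```

```bash
python3 - <<'E'
from h import *
go((.534,-.164,.106))
t=cam("top");s=cam("scene")
for n,p in(("top",t),("scene",s)):
    C=cloud(p);r=np.hypot(C[...,0]-.534,C[...,1]+.164)
    def st(m): P=C[m];return len(P),np.round(np.percentile(P[:,2],[10,50,90]),4)
    print(n,"ring top",st((r>.023)&(r<.031)&(C[...,2]>.1)),"dome",st(r<.006),"shoulder",st((r>.037)&(r<.043)&(C[...,2]>.085)))
    m=(r>.022)&(r<.032)&(C[...,2]>.112);P=C[m];A=np.c_[P[:,:2]-[.534,-.164],np.ones(len(P))];print("tilt",np.linalg.lstsq(A,P[:,2],rcond=None)[0].round(3))
    print("ring centre",fit([p],(.534,-.164),[(.034,.118),(.0205,.118)],.005),"shoulder",fit([p],(.534,-.164),[(.045,.094)],.005))
cv2.imwrite("pics/end.png",np.hstack([cv2.resize(t["img"][170:225,345:400],(400,400),interpolation=2),cv2.resize(s["img"][155:210,257:312],(400,400),interpolation=2)]))
E
```

```text
shift [ -0.3 153.8 160.2] turn [-0.0025 -0.0023  0.    ] yaw -0.955 j [-0.29  0.5   0.52  1.44 -0.25  1.26 -0.71] pos [ 0.6592 -0.0753  0.2666] F [0.4 0.3 0.3] w 1.0 t 24.75
top ring top (169, array([0.1145, 0.1182, 0.1217])) dome (13, array([0.1236, 0.1271, 0.1301])) shoulder (165, array([0.09  , 0.0941, 0.0977]))
tilt [-0.014  0.019  0.118]
ring centre [ 0.5355 -0.1635] shoulder [ 0.533  -0.1635]
scene ring top (86, array([0.1068, 0.118 , 0.1211])) dome (7, array([0.1279, 0.129 , 0.1324])) shoulder (82, array([0.0881, 0.0936, 0.0978]))
tilt [-0.017  0.006  0.118]
ring centre [ 0.5315 -0.166 ] shoulder [ 0.5325 -0.1665]
```

View pics/end.png

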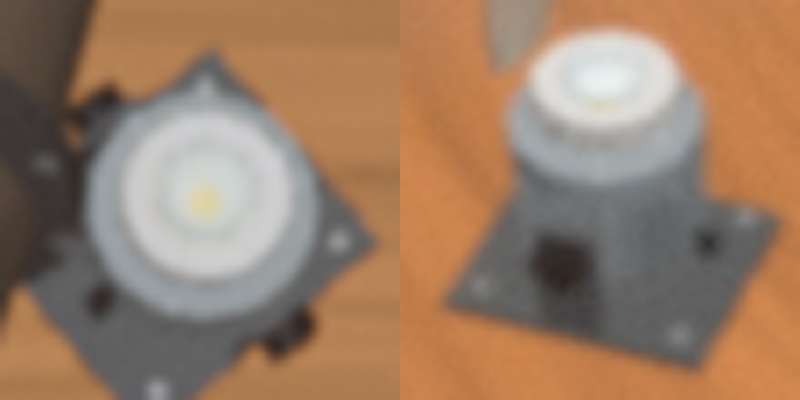

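{"op": "play_rows", "data": {"motion": [[1,0,0,0,0,0,0.05],[1,0,0,0,0,0,0.1],[1,0,0,0,0,0,0.1]]}}

```text
clock: 25.15
position: [0.6606, -0.0714, 0.2642]
ee_rot: [-2.719, 1.572, -0.001]
force: [1.3, 0.0, 0.5]
width: 0.999
```

```bash
python3 -c "
from h import *
feel()"
```

```text
shift [ 17.1 156.1 158. ] turn [-0.0012 -0.0004  0.    ] yaw -1.049 j [-0.31  0.51  0.54  1.44 -0.26  1.26 -0.79] pos [ 0.6606 -0.0714  0.2642] F [1.3 0.  0.5] w 0.999 t 25.15
j7 -0.839 j5,6 [-0.24 -0.04] ft [-0.062  0.09  -0.021]
```

```bash
python3 -c "
from h import *
go((.5345,-.1645,.16),-.5)"
```

```text
shift [ 17.8 155.8 104. ] turn [-0.0011 -0.0007 -0.5487] yaw -1.049 j [-0.31  0.51  0.54  1.44 -0.26  1.26 -0.79] pos [ 0.6606 -0.0714  0.2642] F [1.3 0.  0.5] w 0.999 t 25.15
```

{"op": "play_rows", "data": {"motion": [[1,5,45,0,0,0,-0.1],[1,10,90,0,0,0,-0.2],[1,18,135,20,0,0,-0.35],[1,18,156,60,0,0,-0.5],[1,18,156,104,0,0,-0.55],[1,18,156,104,0,0,-0.55],[1,18,156,104,0,0,-0.55]]}}

```text
clock: 25.85
position: [0.5345, -0.1648, 0.1607]
ee_rot: [-3.043, 0.777, -0.0]
force: [0.7, 0.0, 1.0]
width: 1.003
```

```bash
python3 -c "
from h import *
go((.5345,-.1645,.125),-.5)"
```

```text
shift [-0.2 -0.3 35.7] turn [-0.0006 -0.0002  0.0001] yaw -0.5 j [-0.1   0.41  0.42  1.84 -0.2   0.93 -0.09] pos [ 0.5345 -0.1648  0.1607] F [0.7 0.  1. ] w 1.003 t 25.85
```

{"op": "play_rows", "data": {"motion": [[1,0,0,25,0,0,0],[1,0,0,45,0,0,0],[1,0,0,54,0,0,0],[1,0,0,54,0,0,0],[1,0,0,54,0,0,0]]}}

```text
clock: 26.35
position: [0.5356, -0.165, 0.1081]
ee_rot: [-3.043, 0.777, -0.003]
force: [-0.9, -0.7, -0.3]
width: 1.002
```

```bash
python3 -c "
from h import *
go((.5345,-.1645,.106),-.5)
for i in range(5): cam('top');print(arm.observe()['ft_torque'].round(3),arm.observe()['force'].round(1))"
```

```text
shift [-1.2  0.1  2.1] turn [-0.0011 -0.002   0.0001] yaw -0.5 j [-0.08  0.47  0.39  1.89 -0.24  0.82 -0.06] pos [ 0.5356 -0.165   0.1081] F [-0.9 -0.7 -0.3] w 1.002 t 26.35
[-0.15   0.071 -0.012] [0.  0.  0.2]
[-0.057  0.056  0.022] [-0.1 -0.   0.2]
[-0.098  0.111  0.009] [-0.1 -0.5  0.4]
[-0.096  0.095 -0.012] [ 0.6 -0.2  0.1]
[-0.062  0.096  0.036] [ 0.1  0.2 -0.7]
```

{"op": "play_rows", "data": {"force": 6, "motion": [[1,-1.2,0.1,2,0,-0.002,0],[1,-1.2,0.1,2,0,-0.002,0],[0.3,-1.2,0.1,2,0,-0.002,0],[0.3,-1.2,0.1,2,0,-0.002,0],[0.3,-1.2,0.1,2,0,-0.002,0],[0.3,-1.2,0.1,2,0,-0.002,0]]}}

```text
clock: 27.2
position: [0.5345, -0.1648, 0.1055]
ee_rot: [-3.043, 0.777, -0.001]
force: [2.6, -1.6, -2.2]
width: 0.746
```

```bash
python3 -c "
from h import *
feel()"
```

```text
shift [-0.8 -0.4 -0.5] turn [-0.001  -0.0005  0.    ] yaw -0.5 j [-0.08  0.48  0.39  1.9  -0.24  0.81 -0.06] pos [ 0.5345 -0.1648  0.1055] F [ 2.6 -1.6 -2.2] w 0.746 t 27.2
j7 -0.008 j5,6 [-0.06  0.87] ft [-0.462 -0.547  0.03 ]
```

{"op": "play_rows", "data": {"motion": [[0.3,0,0,0,0,0,0.07],[0.3,0,0,0,0,0,0.15]]}}

```text
clock: 27.4
position: [0.5347, -0.1647, 0.1056]
ee_rot: [-2.975, 1.006, -0.002]
force: [0.7, 0.7, 0.1]
width: 0.747
```

```bash
python3 -c "
from h import *
feel()"
```

```text
shift [-1.  -0.2 -0.4] turn [-0.0013 -0.0006  0.    ] yaw -0.652 j [-0.11  0.48  0.43  1.9  -0.27  0.81 -0.18] pos [ 0.5347 -0.1647  0.1056] F [0.7 0.7 0.1] w 0.747 t 27.4
j7 1.296 j5,6 [0.17 0.2 ] ft [-0.087 -0.083  0.344]
```

{"op": "play_rows", "data": {"motion": [[0.3,0,0,0,0,0,0.07],[0.3,0,0,0,0,0,0.15]]}}

```text
clock: 27.6
position: [0.5348, -0.1646, 0.1057]
ee_rot: [-2.89, 1.229, -0.002]
force: [1.2, -0.9, 0.4]
width: 0.738
```

```bash
python3 -c "
from h import *
feel();cam('top');feel()"
```

```text
shift [-1.   0.1 -0.3] turn [-0.0014 -0.0005  0.    ] yaw -0.804 j [-0.13  0.49  0.47  1.9  -0.3   0.82 -0.31] pos [ 0.5348 -0.1646  0.1057] F [ 1.2 -0.9  0.4] w 0.738 t 27.6
j7 1.207 j5,6 [0.12 0.08] ft [-0.115  0.046  0.303]
shift [-1.   0.2 -0.4] turn [-0.0015 -0.0004  0.    ] yaw -0.809 j [-0.14  0.49  0.47  1.9  -0.3   0.82 -0.31] pos [ 0.5348 -0.1645  0.1056] F [0.9 0.5 1.7] w 0.744 t 27.65
j7 0.954 j5,6 [0.01 0.04] ft [-0.045  0.074  0.112]
```

{"op": "play_rows", "data": {"force": 7, "motion": [[0.3,0,0,0,0,0,0],[0.3,0,0,0,0,0,0.07],[0.3,0,0,0,0,0,0.15]]}}

```text
clock: 27.95
position: [0.535, -0.1645, 0.1057]
ee_rot: [-2.786, 1.449, -0.002]
force: [0.9, 0.9, -0.5]
width: 0.744
```

```bash
python3 -c "
from h import *
feel();cam('top');feel()"
```

```text
shift [-1.   0.6 -0.3] turn [-0.0019 -0.0004  0.    ] yaw -0.959 j [-0.16  0.49  0.51  1.91 -0.33  0.82 -0.44] pos [ 0.535  -0.1645  0.1057] F [ 0.9  0.9 -0.5] w 0.744 t 27.95
j7 1.165 j5,6 [0.07 0.25] ft [-0.219 -0.07   0.434]
shift [-1.   0.6 -0.3] turn [-0.0019 -0.0004  0.    ] yaw -0.965 j [-0.16  0.5   0.52  1.91 -0.33  0.82 -0.44] pos [ 0.5351 -0.1645  0.1057] F [0.2 1.1 0.7] w 0.741 t 28.0
j7 0.874 j5,6 [-0.04  0.23] ft [-0.07   0.036  0.183]
```

{"op": "play_rows", "data": {"motion": [[0.8,0,0,0,0,0,0],[1,0,0,0,0,0,0],[1,0,0,0,0,0,0],[1,0,0,-20,0,0,0],[1,0,0,-70,0,0,0],[1,0,0,-110,0,0,0],[1,0,0,-130,0,0,0],[1,0,0,-130,0,0,0],[1,0,0,-130,0,0,0]]}}

```text
clock: 28.9
position: [0.5347, -0.1644, 0.2355]
ee_rot: [-2.782, 1.455, -0.002]
force: [-0.8, 0.1, -0.4]
width: 0.999
```

```bash
python3 - <<'E'
from h import *
s=cam("scene");C=cloud(s);r=np.hypot(C[...,0]-.534,C[...,1]+.164)
P=C[(r>.022)&(r<.032)&(C[...,2]>.112)];A=np.c_[P[:,:2]-[.534,-.164],np.ones(len(P))];print("ring top plane",np.linalg.lstsq(A,P[:,2],rcond=None)[0].round(3),len(P))
for q in["mug","stick_cup","lidded_pot"]:
    for x in arm.look_for(s,q)[:1]: print(q,np.round(np.array(x["box"])*[640,400,640,400]))
o=arm.observe();print(o["force"],o["position"],o["clock"],o["width"]);arm.sign_off()
E
```

```text
ring top plane [ 1.193 -0.453  0.34 ] 392
mug [214. 220.  31.  38.]
stick_cup [362. 285.  39.  75.]
lidded_pot [279. 233. 102.  81.]
[ 0.11526855 -0.76257176 -0.12308358] [ 0.53414378 -0.16432146  0.23438265] 29.1 0.9989153880022165
the job is handed in; nothing more can be done
```

The lens is seated in the lamp mouth and the retaining ring is screwed down over it by feel. I let go of everything and handed the job in at about 29 s; no verdict came back.

**Lens:** I gripped it by the wall, lowered it until I felt about 6 N against the seat, and released it. By my estimate its underside is about 4 mm below the rim. A picture taken before the ring went on showed it centred, with the dome top at about 129 mm.

**Ring:** It found the thread start, ran freely down, then tightened. In the final turns the pinch slipped round it at about 0.3–0.34 N m with 6 N grip, and 0.43 N m with 7 N. By your slip figure that means roughly 10–15 N on the glass. I did not measure that force directly.

**Height:** Before the last tightening turns, the depth data put the ring top at about 118 mm. That places its lower edge about 10 mm below the rim, inside the 8–12 mm snug range.

**Checks that failed or disagreed:**
- **Joint 7 torque:** It was useless for judging tightness, because it read about the same when turning in free air. I went by the wrist moment instead.
- **Ring centre from image edges:** The two cameras differed by 2–4 mm, so I relied on the pictures and on the centre felt through the gripper.
- **Ring tilt:** The noisy plane fits before the last turns read about 0.02. I did not get a usable reading at hand-in because the gripper was in the way.
- **Crockery:** The mug and chopstick cup were in their original places at hand-in. The detector mistook the tray for the lidded pot, so I could not confirm the pot. The arm never came near it.

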